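# Set the ratchet to tighten and press the denture flask shut

## Task

The ratchet on the flask press has been left set to unscrew. Flip its red thumb lever over to the tightening side, then work the handle to and fro to screw the press down until the two halves of the brass flask are fully shut and firmly held: stop when a slow push at the handle's grip takes about 12 newtons, then let go and leave it like that, because squeezing much harder cracks the plaster inside. Do not knock the things standing in front of the press.

Things in the scene. Friction and masses are not known exactly. Their poses are not given: they have to be found in the camera images.
- press: Green flask press bolted to the desk: foot 118 x 150 mm, two steel columns (14 mm, 178 mm tall, at y = +-56 mm of its own frame) and a crosshead with a screw. Origin under the foot's centre; own z up; its front, where the handle works, faces its own -x.
- press_axis (a point): The screw's axis (vertical) at the height of the ratchet handle, 163 mm above the desk, over the press's origin. Clockwise turning, seen from above, screws down: about 3.2 mm a radian.
- press_plate: Steel plate of 58 mm under the screw, guided by the columns, that bears on the flask. Origin: centre of its underside. It can only go up or down.
- flask_top: Upper half of the round brass denture flask (82 mm wide, 28 mm high) standing in the press; it slides down on tight guide pins. Origin: centre of its underside. It starts 2.5 to 5 mm proud of the lower half; the press plate hangs 1 to 5.5 mm above it.
- flask_rim (a point): Centre of the upper flask half's underside; it moves with that half.
- flask_seat (a point): Centre of the lower flask half's top face, 48 mm above the desk, fixed. The flask is shut when flask_rim meets it (height difference 0).
- handle (a joint): Angle of the ratchet handle about the screw, rad: 0 = pointing to the press's own -x, growing clockwise seen from above (the tightening way: from the front to the press's +y side), stops at -1.25 and +1.25. The handle alone drags with 0.2 Nm and stays where it is left.
- handle_grip (a point): Middle of the black rubber grip, 155 mm from the screw's axis, 163 mm above the desk; the handle is level, the grip 20 mm thick, 116 to 190 mm from the axis. Tightening force felt here, across the handle and in slow motion: 3 N free, 5 N as the flask closes, then 1 N more per 10 mm; 12 N (10 to 15) is right, over 20 N cracks. Read it while moving slowly: jerks add 2 to 4 N; standing, it drops.
- pawl (a joint): Angle of the ratchet's pawl with its red thumb lever, rad: -0.30 to -0.10 = set to unscrew (start), +0.10 to +0.30 = set to tighten; it snaps over centre at 0 and rests at either end. Set to tighten, the handle takes the screw along clockwise and clicks back freely (20 degrees a tooth). When pushed over, it may hang on a tooth and take the handle along by some 0.15 rad instead: push again.
- pawl_tab (a point): Centre of the upright tab at the end of the red thumb lever on top of the handle: 14 mm along the handle, 9 mm across, 22 mm tall, top 200 mm above the desk, clear round it above 180 mm. It swings about a pin 44 mm from the screw's axis, 34 mm from the tab; it moves 20 mm across the handle, about 2 N. To tighten, push it clockwise, to the +y side when the handle points to -x.
- white_pot: White plastic pot, 71 mm wide, 67 mm tall, standing loose in front of the press. Origin: centre of its underside.
- arch_model_1: Plaster dental arch model, 54 x 68 x 35 mm, standing loose in front of the press. Origin: centre of its underside.
- dappen_dish: Small glass dappen dish, 38 mm wide, 27 mm tall, standing loose in front of the press. Origin: centre of its underside.
- steel_bowl: Small steel bowl, 95 mm wide, 47 mm tall, standing loose right of the press. Origin: centre of its underside.

How it is judged:
On the way, in this order (a step that is already met when the one before it is completed fails the run):
1. the red thumb lever is flipped to the tightening side (value of joint pawl above 0.06 rad), for 0.2 s.
2. the flask's upper half is pressed down shut on the lower half (z of flask_rim in the frame of flask_seat below 0.0012 m), for 0.2 s.
At the end, for the whole second after the job is handed in: The thumb lever rests on the tightening side (pawl joint above 0.06 rad); the flask is shut (rim within 1.2 mm of its seat) and stays pressed by the plate with 90 to 200 N, as when the handle was stopped at about 12 N; the handle is at rest and let go (z of flask_rim in the frame of flask_seat below 0.0012 m and contact force between press_plate and flask_top between 90 and 200 N and value of joint pawl above 0.06 rad and velocity of joint handle between -0.1 and 0.1 rad/s); the robot touches nothing.
It fails at once if the flask is squeezed with more than 280 N (the plaster inside cracks) (contact force between press_plate and flask_top above 280 N).
It fails at once if the white pot is pushed more than 30 mm from its place (distance of white_pot from where it was at the start of the episode above 0.03 m).
It fails at once if the plaster arch model is pushed more than 30 mm from its place (distance of arch_model_1 from where it was at the start of the episode above 0.03 m).
It fails at once if the dappen dish is pushed more than 30 mm from its place (distance of dappen_dish from where it was at the start of the episode above 0.03 m).
It fails at once if the steel bowl is pushed more than 30 mm from its place (distance of steel_bowl from where it was at the start of the episode above 0.03 m).
It also fails if it takes over 67 s, if anything falls off the work surface, if the arm or the gripper's body presses on something with over 40 N, if the wrist force passes 120 N, or if a joint passes its speed limit or range.

## Robot

A 6-joint arm with a two-finger parallel gripper is mounted at the origin on a cart in front of the work surface, level with it; the furniture and walls round the work are solid. World frame = base frame: x ahead of the robot, y to its left, z up, the work surface at z = 0. Lengths are in m, angles in rad, forces in N, time in s.
With the tool pointing down it reaches from about 0.35 to 0.975 m from the base axis. Payload 4.9 kg.
Tool frame: the origin (TCP) lies on the centre line of the jaws, within the pads' length; the fingertips stand manip.tip_reach ahead of it and the grasp point (between the pads) is the TCP (manip.tip_reach is the distance from the TCP to the fingertips, in m); z points along the fingers, y is the line along which they close (so a half turn about z gives the same grasp; the last joint's range is limited). The gripper opens to 85 mm and grips with 20 to 120 N. Pads are 22 mm wide; open, the fingers measure 114 mm over their backs; the gripper's body (76 mm by 85 mm) begins 54 mm behind the grasp point. The pads swing forward as they close: fully open they stand 13 mm farther back than shut.
Start: joints at [-1.403, 0.053, 1.613, -0, 1.476, -0.119], TCP at [0.177, -0.599, 0.25] pointing down, gripper open.
Joint ranges: [-3.01, 3.01], [-1.01, 2.22], [0.06, 2.58], [-1.02, 4.17], [0.09, 2.62], [-3.14, 3.14]. Speed limits (rad/s): [2.57, 2.57, 3.14, 3.14, 3.14, 3.14].

## Interface

Orientations are given as a unit quaternion [w, x, y, z].
In Python, from plant import manip gives the robot as it stands. The module is installed in compiled form; this text tells all that it offers.
- The arm moves only by the tool move_arm, never from a script. Its argument "rows" is a list of rows, each a list of 7 numbers: the shift along the tool's x, y, z in cm, then the turn, a rotation vector about the tool's x, y, z in degrees, then the opening, from -1 (shut) to 1 (fully open). In form: [[tx, ty, tz, ax, ay, az, jaw], ...]. A call has 1 to 20 rows; each row shifts and turns the commanded pose from where the row before left it, along the tool's axes as they then stand; what a row does not reach is not made up. A row lasts 1/12 s, in which the tool goes at most 41.7 mm and 7.16 degrees, less where a joint would pass 70% of its speed; a pose out of reach is approached as far as the arm can. A call is refused whole if a number of a shift passes 4.17 or a number of a turn 7.16, either way. A call with a gripper value outside its range is refused whole. The fingers move at their own pace and stop on an object; the grip force is fixed at half the most. Time passes only in rows, so rows that do not move let the fingers close. It gives the time, the measured TCP pose, the force, the opening and the grip force at its end, in the units of the state.
- manip.state(): the state, without advancing time (a new reading comes with each control period).
- manip.grab_frame(name): name is "scene" or "side" or "wrist"; returns a dict with "img" (400x640x3 uint8, blue, green, red), "mtx" (3x3 intrinsics, pixels), "R" (3x3) and "t" (3): a world point X has camera coordinates R X + t. Camera axes: x right, y down, z forward; pixel columns grow to the right and rows downward; lengths in m; the calibration is good to about 2 mm. A picture is of the moment at which its call begins. There is no depth.
- manip.job_done(): hands the job in; it is judged then, once.
The state is a dict: "time": time; "joint_pos": joint angles; "joint_vel": joint speeds; "joint_efforts": joint torques, N m; "tool_pos": TCP position; "tool_rot": TCP orientation; "contact_force": force on the tool from outside, world axes, zero at the start; "ft_torque": the same for the moment, N m; "gripper_width": opening from 0.0 (shut) to 1.0 (fully open); "grasp_force": force on a finger pad.
Only numpy, scipy, OpenCV 4.12 (cv2) and the standard library are available. Lean on these libraries where they do the work, as an engineer would, in place of code of your own. Each camera call takes 0.05 s, during which the arm holds its last target. There are 200 camera calls.

## Working session

There is one attempt and no reset: what is moved stays moved. The work goes in short steps, Python scripts to look and compute and a tool call to move; the robot and the scene stay as the last step left them, time stands still between calls to the robot, and variables do not carry over. Pictures are saved under pics/ and viewed, at most 10 in all, crops included, and the job is handed in when it is done.

Besides the shell and the picture viewer there is one more tool, called after "Emit:" as name([rows], argument=value, ...), one row to a line, values as JSON. move_arm: Moves the arm, as the interface text tells. Its arguments: {"type":"object","properties":{"rows":{"type":"array","items":{"type":"array","items":{"type":"number"}}}},"required":["rows"]}

```bash
mkdir -p pics; cat > h.py <<'E'
import numpy as np, cv2
from plant import manip
def ray(f,u,v):
    d=f["R"].T@np.linalg.inv(f["mtx"])@np.array([u,v,1.]); o=-f["R"].T@f["t"]; return o,d/np.linalg.norm(d)
def onz(f,u,v,z):
    o,d=ray(f,u,v); return o+d*(z-o[2])/d[2]
def tri(a,b):
    (o,d),(p,e)=a,b; s,t=np.linalg.lstsq(np.c_[d,-e],p-o,rcond=None)[0]; return (o+s*d+p+t*e)/2, np.linalg.norm(o+s*d-p-t*e)
def proj(f,X):
    c=f["mtx"]@(f["R"]@np.array(X)+f["t"]); return c[:2]/c[2]
E
python3 - <<'E'
from h import *
s=manip.state(); print({k:np.round(v,3) for k,v in s.items()}, manip.tip_reach)
fs=[manip.grab_frame(n) for n in ("scene","side","wrist")]
for n,f in zip("abc",fs):
    cv2.imwrite(f"pics/{n}0.png",f["img"]); print(n,-f["R"].T@f["t"])
    h=cv2.cvtColor(f["img"],cv2.COLOR_BGR2HSV)
    m=(((h[...,0]<8)|(h[...,0]>172))&(h[...,1]>150)&(h[...,2]>80)).astype(np.uint8)
    k,l,st,c=cv2.connectedComponentsWithStats(m)
    for i in range(1,k):
        if st[i,4]>15: print(st[i],c[i])
np.save("pics/f0.npy",fs,allow_pickle=True)
E
```

```text
{'time': np.float64(0.0), 'joint_pos': array([-1.403,  0.053,  1.614,  0.   ,  1.476, -0.119]), 'joint_vel': array([-0.002,  0.002, -0.001,  0.001, -0.002, -0.001]), 'joint_efforts': array([-1.0000e-03, -3.9369e+01, -3.7018e+01, -0.0000e+00,  7.0000e-03,
       -0.0000e+00]), 'tool_pos': array([ 0.177, -0.599,  0.249]), 'tool_rot': array([-0.001,  0.99 ,  0.143, -0.   ]), 'contact_force': array([-0.542, -0.399, -0.262]), 'ft_torque': array([ 0.051,  0.014, -0.007]), 'grasp_force': np.float64(0.0), 'gripper_width': np.float64(1.001)} 0.019
a [ 0.16940014 -0.83080845  0.73086092]
[457  67   9   4  23] [461.30434783  68.56521739]
[337  76   6   6  19] [340.36842105  79.26315789]
[303  81  14   8  33] [311.42424242  84.6969697 ]
[454  83  18  10  58] [462.01724138  87.48275862]
[345  86  13   8  46] [350.73913043  89.34782609]
[266  89  18   6  56] [275.625       91.44642857]
[161  91  18   9  93] [169.88172043  95.23655914]
[309  91   9  10  42] [313.80952381  96.64285714]
[238  92  21  10  94] [248.67021277  96.68085106]
[277  98  26  11 132] [289.88636364 102.62121212]
[243 105  28  1
[... 3131 characters left out ...]

[279 253  42  40 860] [300.50116279 271.85116279]
[115 258  45  39 894] [137.52796421 277.04474273]
[333 267  40  30 660] [352.30909091 282.47727273]
[  6 276  47  39 964] [ 29.25726141 295.28112033]
[223 285  29  37 423] [236.68321513 299.86524823]
[379 285  21  28 243] [389.79012346 296.11522634]
[ 58 290  31  23 310] [ 72.68387097 300.50322581]
[267 297  34  25 476] [284.48319328 311.68907563]
[343 299   5   7  26] [344.84615385 302.23076923]
[332 310  17  14 138] [339.92028986 317.08695652]
[302 313   4   7  24] [303.5        316.20833333]
[  6 319  38  31 577] [ 24.24956672 333.81109185]
[378 324   7   6  22] [381.18181818 327.        ]
[153 361  20  25 191] [163.08376963 371.61780105]
```

View pics/a0.png

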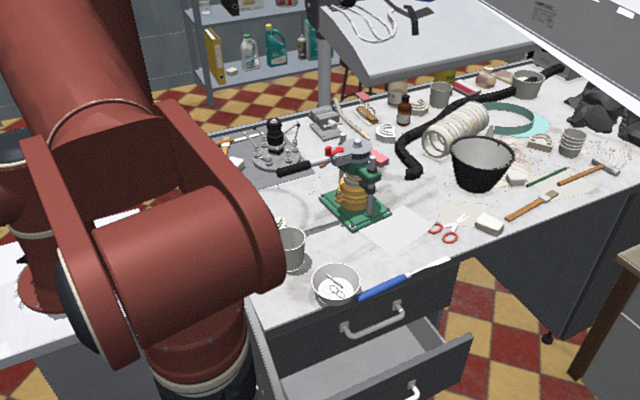

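View pics/b0.png

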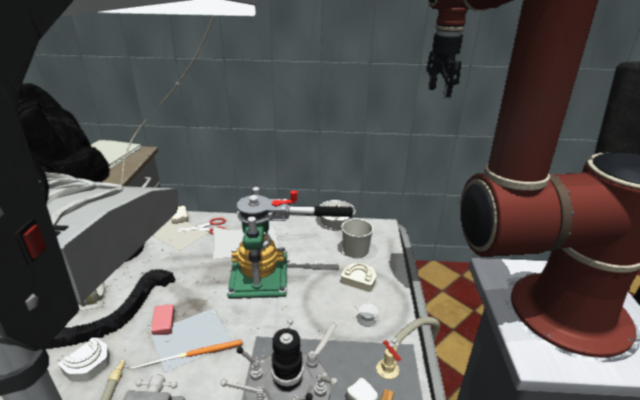

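The scene view shows the press foot at about (355,208), the grip at (295,168) and the red tab at (332,152). In the side view the foot is at (258,280), the grip at (333,211) and the tab at (293,195). The pot, arch and dish stand in front of the press at side (357,238), (358,273) and (367,313). The bowl is to its right, at scene (336,285).

```bash
python3 - <<'E'
from h import *
fs=np.load("pics/f0.npy",allow_pickle=True)
A=cv2.resize(fs[0]["img"][130:235,265:398],None,fx=3,fy=3,interpolation=cv2.INTER_CUBIC)
B=cv2.resize(fs[1]["img"][180:330,225:390],None,fx=2.4,fy=2.4,interpolation=cv2.INTER_CUBIC)
o=np.zeros((600,800,3),np.uint8); o[:315,:399]=A; o[:360,400:796]=B
cv2.imwrite("pics/crop0.png",o)
E
```

```text
(no output)
```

View pics/crop0.png

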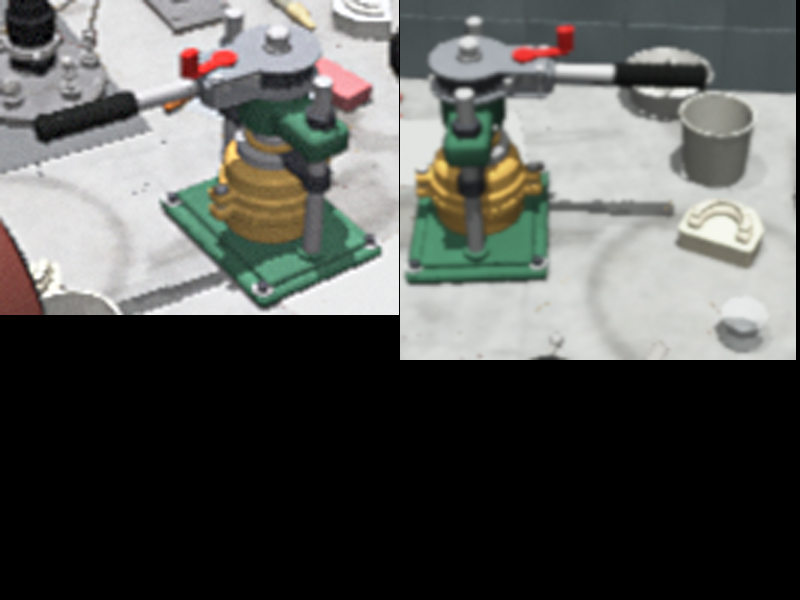

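The crops show the tab upright at scene (328,149) and side (294,193), on the handle's near (robot-right) side. The disc knob is at scene (357.7,142) and side (253.3,199.6), and the column tops are visible in both views.

```bash
python3 - <<'E'
from h import *
fs=np.load("pics/f0.npy",allow_pickle=True); a,b=fs[0],fs[1]
A=lambda x,y:(265+x/3,130+y/3); B=lambda x,y:(225+(x-400)/2.4,180+y/2.4)
P={"knob":((278,36),(468,47)),"gripin":((135,105),(617,75)),"gripout":((40,127),(707,76)),"tabtop":((189,54),(566,30)),
"tabbot":((190,73),(566,49)),"colR":((322,82),(474,22)),"colL":((233,14),(464,95)),"footcornerFL?":((165,200),(547,277))}
for k,(p,q) in P.items():
    X,e=tri(ray(a,*A(*p)),ray(b,*B(*q))); print(k,X.round(4),"gap",round(e,4))
print("foot b NL,NR",onz(b,*B(410,278),0.0),onz(b,*B(547,276),0.0)); print("foot a front corner",onz(a,*A(262,303),0.0),onz(a,*A(380,243),0.))
for n,(u,v),z in (("pot top",(717,108),.067),("arch",(722,225),.02),("dish",(745,310),.027),("dishb",(740,335),0.01)): print(n,onz(b,*B(u,v),z).round(3))
print("bowl",onz(a,336,280,.047).round(3))
# coloured tab top from mask
E
```

```text
knob [ 0.6194 -0.0708  0.1829] gap 0.0044
gripin [ 0.5014 -0.0744  0.1599] gap 0.0068
gripout [ 0.4295 -0.0732  0.1628] gap 0.0075
tabtop [ 0.5417 -0.0815  0.1956] gap 0.0042
tabbot [ 0.5424 -0.0806  0.1787] gap 0.0054
colR [ 0.6247 -0.126   0.1744] gap 0.0039
colL [ 0.6124 -0.0152  0.1737] gap 0.0034
footcornerFL? [ 0.5557 -0.0039  0.004 ] gap 0.0106
foot b NL,NR [0.66446715 0.00337006 0.        ] [ 0.55124873 -0.00660433  0.        ]
foot a front corner [ 0.57546525 -0.14392689  0.        ] [ 0.69383997 -0.12342922  0.        ]
pot top [ 0.409 -0.168  0.067]
arch [ 0.405 -0.058  0.02 ]
dish [0.391 0.048 0.027]
dishb [0.394 0.058 0.01 ]
bowl [ 0.456 -0.295  0.047]
```

Emit:
move_arm([
  [0,0,0,0,0,5.1,0],
  [0,0,0,0,0,5.1,0],
  [0,0,0,0,0,5.1,0],
  [2.2,-3.0,0,0,0,0,0],
  [2.2,-3.0,0,0,0,0,0],
  [2.2,-3.0,0,0,0,0,0],
  [2.2,-3.0,0,0,0,0,0],
  [2.2,-3.0,0,0,0,0,0],
  [2.2,-3.0,0,0,0,0,0],
  [2.2,-3.0,0,0,0,0,0],
  [2.2,-3.0,0,0,0,0,0],
  [2.2,-3.0,0,0,0,0,0],
  [2.2,-3.0,0,0,0,0,0],
  [2.2,-3.0,0,0,0,0,0],
  [2.2,-3.0,0,0,0,0,0],
  [2.2,-3.0,0,0,0,0,0],
  [2.2,-3.0,0,0,0,0,0],
  [2.2,-3.0,0,0,0,0,0],
  [2.2,-3.0,0,0,0,0,0],
  [0,0,0,0,0,0,0],
])

```text
time: 1.82
tool_pos: [0.5214, -0.1078, 0.25]
tool_rot: [-0.001, 1.0, 0.013, 0.0]
contact_force: [0.2, 0.1, 1.1]
gripper_width: 0.503
grasp_force: 0.0
```

```bash
cat > look.py <<'E'
from h import *
import sys
from scipy.spatial.transform import Rotation as Ro
def red(f,win=None,mn=15):
    h=cv2.cvtColor(f["img"],cv2.COLOR_BGR2HSV); m=(((h[...,0]<6)|(h[...,0]>174))&(h[...,1]>180)&(h[...,2]>100)).astype(np.uint8)
    k,l,st,c=cv2.connectedComponentsWithStats(m); 
    return [(st[i].tolist(),c[i].round(1).tolist()) for i in range(1,k) if st[i,4]>mn and (win is None or (win[0]<c[i][0]<win[2] and win[1]<c[i][1]<win[3]))]
def st():
    s=manip.state(); R=Ro.from_quat(np.roll(s["tool_rot"],-1)).as_matrix(); print("t",round(float(s["time"]),2),"pos",s["tool_pos"].round(4),"phi",np.degrees(np.arctan2(R[1,0],R[0,0])).round(2),"z",R[:,2].round(3),"F tool",(R.T@s["contact_force"]).round(2),"w",round(float(s["gripper_width"]),3),"j6",s["joint_pos"][5].round(2)); return s,R
E
python3 - <<'E'
from look import *
st()
fs=[manip.grab_frame(n) for n in ("scene","side","wrist")]
print(red(fs[0],(300,120,360,180))); print(red(fs[1],(260,170,320,220)))
np.save("pics/f1.npy",fs,allow_pickle=True)
o=np.zeros((600,800,3),np.uint8); o[:315,:399]=cv2.resize(fs[0]["img"][130:235,265:398],None,fx=3,fy=3); o[:300,400:796]=cv2.resize(fs[1]["img"][155:280,225:390],None,fx=2.4,fy=2.4)
o[315:600,:456]=cv2.resize(fs[2]["img"],(456,285)); cv2.imwrite("pics/c1.png",o)
E
```

```text
t 1.82 pos [ 0.5214 -0.1078  0.25  ] phi 1.49 z [ 0.001  0.002 -1.   ] F tool [ 0.23 -0.1  -1.15] w 0.503 j6 1.2
[([329, 147, 14, 9, 45], [336.6, 150.6])]
[([273, 200, 19, 5, 48], [281.0, 202.1])]
```

View pics/c1.png

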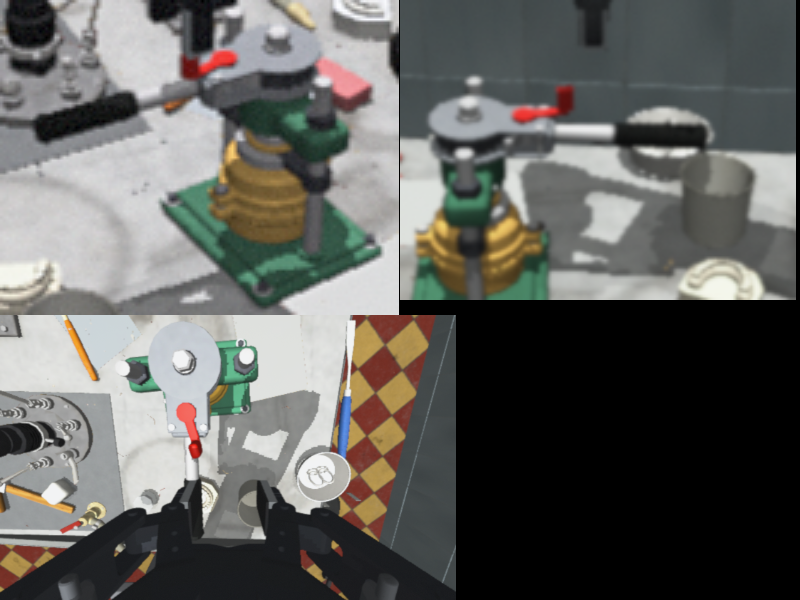

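The wrist view (scaled by 1/1.4035, panel offset 315 rows) shows the knob at (184,361), the pin at (185,410), the tab at (196,449) and the rod at (192,480). The jaws are still right of the tab and short of it.

```bash
python3 - <<'E'
from look import *
f=np.load("pics/f1.npy",allow_pickle=True)[2]; k=640/456
for n,u,v,z in (("knob",184,358,.187),("disc",184,361,.178),("pin",185,411,.18),("tabtop",196,452,.2),("tabtop'",196,445,.2),("rod1",190,445,.163),("rod2",193,480,.163),("colL",131,369,.176),("colR",247,357,.176)): print(n,onz(f,u*k,(v-315)*k,z).round(4))
for r in red(f,(200,90,330,220)): print(r)
E
```

```text
knob [ 0.62   -0.0733  0.187 ]
disc [ 0.6193 -0.0714  0.178 ]
pin [ 0.5761 -0.0713  0.18  ]
tabtop [ 0.5419 -0.084   0.2   ]
tabtop' [ 0.5482 -0.0841  0.2   ]
rod1 [ 0.5402 -0.0719  0.163 ]
rod2 [ 0.5006 -0.0742  0.163 ]
colL [ 0.6119 -0.0229  0.176 ]
colR [ 0.6242 -0.1272  0.176 ]
([266, 147, 16, 54, 330], [273.3, 184.1])
```

Emit:
move_arm([
  [1.1,-1.5,0,0,0,0,0],
  [1.1,-1.5,0,0,0,0,0],
  [0,0,1.6,0,0,0,0],
  [0,0,1.6,0,0,0,0],
  [0,0,1.4,0,0,0,0],
  [0,0,0,0,0,0,0],
  [0,-0.4,0,0,0,0,0],
  [0,-0.4,0,0,0,0,0],
  [0,-0.4,0,0,0,0,0],
  [0,0,0,0,0,0,0],
])

```text
time: 2.8
tool_pos: [0.5409, -0.0697, 0.2056]
tool_rot: [0.0, 1.0, 0.01, 0.001]
contact_force: [0.4, 0.7, -0.9]
gripper_width: 0.504
grasp_force: 0.0
```

```bash
python3 - <<'E'
from look import *
st()
E
```

```text
t 2.8 pos [ 0.5409 -0.0697  0.2056] phi 1.16 z [ 0.002 -0.    -1.   ] F tool [ 0.39 -0.73  0.91] w 0.504 j6 1.29
```

Emit:
move_arm([
  [0,-0.3,0.1,0,0,0,0],
  [0,-0.3,0,0,0,0,0],
  [0,-0.3,0,0,0,0,0],
  [0,-0.3,0,0,0,0,0],
  [0,-0.3,0,0,0,0,0],
  [0,-0.3,0,0,0,0,0],
  [0,-0.3,0,0,0,0,0],
  [0,-0.3,0,0,0,0,0],
  [0,0,0,0,0,0,0],
])

```text
time: 3.55
tool_pos: [0.5401, -0.0456, 0.2033]
tool_rot: [-0.0, 1.0, 0.01, 0.0]
contact_force: [0.6, -1.1, -0.3]
gripper_width: 0.5
grasp_force: 0.5
```

```bash
python3 - <<'E'
from look import *
st()
f=manip.grab_frame("wrist"); g=manip.grab_frame("side")
o=np.zeros((400,800,3),np.uint8); o[:,:400]=f["img"][:,100:500]; o[:300,400:796]=cv2.resize(g["img"][155:280,225:390],None,fx=2.4,fy=2.4)
cv2.imwrite("pics/c2.png",o)
E
```

```text
t 3.55 pos [ 0.5401 -0.0456  0.2033] phi 1.16 z [ 0.  0. -1.] F tool [0.53 1.07 0.31] w 0.5 j6 1.33
```

View pics/c2.png

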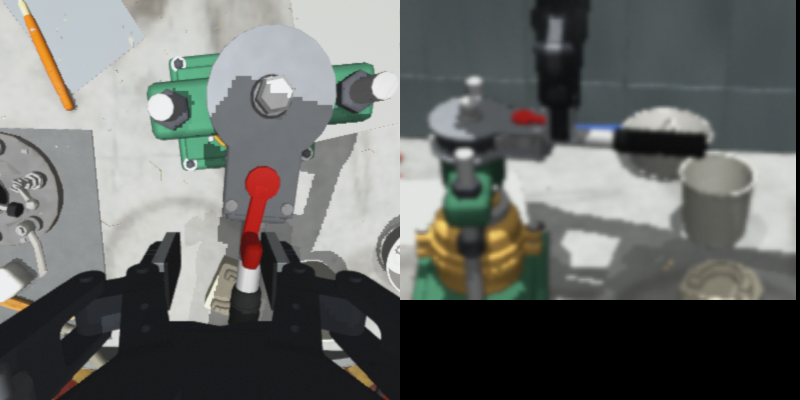

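The knob is at crop (272,95), the pin at (262,183), the tab at (251,250) against the right finger, and the rod at (246,285). The handle has turned along a little and the lever is about in line with it, so I will push further.

Emit:
move_arm([
  [0,-0.3,0,0,0,0,0],
  [0,-0.3,0,0,0,0,0],
  [0,-0.3,0,0,0,0,0],
  [0,-0.3,0,0,0,0,0],
  [0,-0.3,0,0,0,0,0],
  [0,0,0,0,0,0,0],
])

```text
time: 4.15
tool_pos: [0.5396, -0.0303, 0.2034]
tool_rot: [-0.0, 1.0, 0.01, -0.0]
contact_force: [-0.5, 0.1, -0.2]
gripper_width: 0.499
grasp_force: 0.2
```

```bash
cat >> look.py <<'E'
def pawl():
    f=manip.grab_frame("wrist"); cv2.imwrite("pics/w.png",f["img"])
    h=cv2.cvtColor(f["img"],cv2.COLOR_BGR2HSV); m=(((h[...,0]<6)|(h[...,0]>174))&(h[...,1]>180)&(h[...,2]>60)).astype(np.uint8)*255
    k,l,s,c=cv2.connectedComponentsWithStats(m)
    ax=proj(f,[.6195,-.072,.18]).round(0)
    for i in range(1,k):
        if s[i,4]>150:
            X=onz(f,*c[i],.18)
            if np.hypot(*(X[:2]-[.6195,-.072]))<.13:
                y,x=np.nonzero(l==i); top=onz(f,x[y<=y.min()+12].mean(),y.min()+8,.18); v=y.max(); bot=onz(f,x[y>=v-5].mean(),v-3,.19); print("red",s[i].tolist(),"pin end",top.round(4),"tab end",bot.round(4))
    # rod: bright pixels scan not used; black grip
    return f
E
python3 - <<'E'
from look import *
st(); f=pawl()
cv2.imwrite("pics/c3.png",f["img"][:,100:500])
E
```

```text
t 4.15 pos [ 0.5396 -0.0303  0.2034] phi 1.17 z [-0.     0.001 -1.   ] F tool [-0.5  -0.1   0.22] w 0.499 j6 1.36
red [337, 164, 57, 96, 2049] pin end [ 0.5807 -0.0602  0.18  ] tab end [ 0.5374 -0.0455  0.19  ]
```

View pics/c3.png

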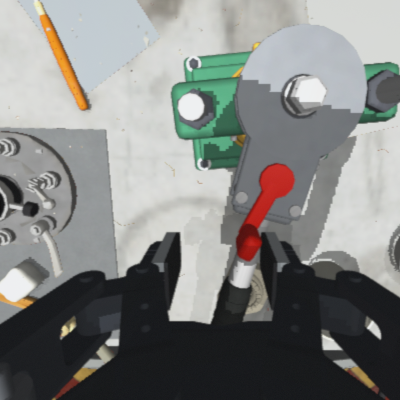

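The knob is at crop (302,92), the pin at (277,182), the tab at (246,245) and the rod at (240,270). The handle has turned further clockwise, and the finger is just right of the tab.

```bash
cat >> look.py <<'E'
AX=np.array([.6195,-.072])
def ang(P): # outward direction angle, clockwise from world -x
    return np.arctan2(P[1],-P[0])
E
python3 - <<'E'
from look import *
f=manip.grab_frame("wrist")
pin=onz(f,377,182,.18); rod=onz(f,340,270,.163); rod2=onz(f,335,295,.163); kn=onz(f,404,90,.187)
print("knob",kn,"pin",pin,"rod",rod,rod2)
h=ang(rod[:2]-AX); print("handle",h,ang(pin[:2]-AX),ang(rod2[:2]-AX))
for z,u,v in ((.2,344,252),(.19,346,245),(.182,352,225)):
    t=onz(f,u,v,z); print(t, "lever",ang(t[:2]-pin[:2]),"rel",ang(t[:2]-pin[:2])-h)
E
```

```text
knob [ 0.62017325 -0.06874599  0.187     ] pin [ 0.57530275 -0.06089267  0.18      ] rod [ 0.51404875 -0.04492926  0.163     ] [ 0.4957667  -0.04235411  0.163     ]
handle 0.25128701225971856 0.246213723440239 0.2351620668199539
[ 0.54441379 -0.04323559  0.2       ] lever 0.519298539605308 rel 0.2680115273455895
[ 0.54360678 -0.04511314  0.19      ] lever 0.4619184796451707 rel 0.21063146738545213
[ 0.55176774 -0.04869248  0.182     ] lever 0.47824700884042587 rel 0.2269599965807073
```

The lever is at about +0.23 rad relative to the handle, so it is flipped. Next I lift, move to the grip and cage it.

Emit:
move_arm([
  [0,0,-1.5,0,0,0,0],
  [0,0,-1.5,0,0,0,0],
  [-2.35,0.09,0,0,0,0,0],
  [-2.35,0.09,0,0,0,0,0],
  [-2.35,0.09,0,0,0,0,0],
  [0,0,0,0,0,5,0],
  [0,0,0,0,0,5,0],
  [0,0,0,0,0,5,0],
  [0,0,1.7,0,0,0,0],
  [0,0,1.7,0,0,0,0],
  [0,0,0,0,0,0,0],
])

```text
time: 5.17
tool_pos: [0.4669, -0.0345, 0.1955]
tool_rot: [-0.001, 0.993, -0.121, -0.004]
contact_force: [-0.7, 0.9, -1.4]
gripper_width: 0.498
grasp_force: 0.0
```

```bash
python3 - <<'E'
from look import *
s,R=st(); f=manip.grab_frame("wrist"); cv2.imwrite("pics/c4.png",f["img"][:,60:560])
P=s["tool_pos"][:2]-AX; print("r",np.hypot(*P),"ang",ang(P), "handle dir", -np.arctan2(R[1,0],R[0,0]))
E
```

```text
t 5.17 pos [ 0.4669 -0.0345  0.1955] phi -13.86 z [-0.007  0.002 -1.   ] F tool [-0.93 -0.7   1.39] w 0.498 j6 1.58
r 0.15715633344184432 ang 0.24126698352684478 handle dir 0.24194652824446147
```

View pics/c4.png

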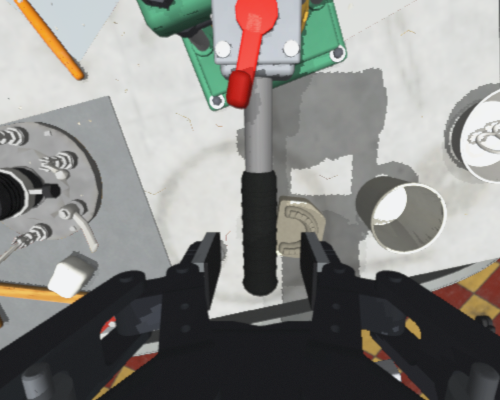

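The lever stands to the left (clockwise side) of the handle at (240,90), so it is flipped. The grip at (259,235) is centred between the jaws at (215,260) and (305,260). Next is down, then the return stroke.

Emit:
move_arm([
  [0,0,1.5,0,0,0,0],
  [0,0,1.5,0,0,0,0],
  [0,0,0,0,0,0,0],
  [0.02,0.81,0,0,0,-3,0],
  [0.06,1.35,0,0,0,-5,0],
  [0.06,1.35,0,0,0,-5,0],
  [0.06,1.35,0,0,0,-5,0],
  [0.06,1.35,0,0,0,-5,0],
  [0,0,0,0,0,0,0],
])

```text
time: 5.97
tool_pos: [0.4674, -0.0986, 0.171]
tool_rot: [0.001, 0.997, 0.079, 0.001]
contact_force: [0.1, -1.1, 0.0]
gripper_width: 0.5
grasp_force: 0.0
```

```bash
cat >> look.py <<'E'
def st2():
    s,R=st(); P=s["tool_pos"][:2]-AX; r=np.hypot(*P); a=ang(P); t=np.array([np.sin(a),np.cos(a)])
    print("r",r.round(4),"theta_tool",(a+.11).round(3),"hd",(-np.arctan2(R[1,0],R[0,0])+.11).round(3),"Ftan",(s["contact_force"][:2]@t).round(2))
E
python3 -c "
from look import *
st2()"
```

```text
t 5.97 pos [ 0.4674 -0.0986  0.171 ] phi 9.1 z [ 0.002 -0.001 -1.   ] F tool [-0.12  1.12 -0.03] w 0.5 j6 1.05
r 0.1544 theta_tool -0.063 hd -0.049 Ftan -1.12
```

Emit:
move_arm([
  [0.06,1.35,0,0,0,-5,0],
  [0.06,1.35,0,0,0,-5,0],
  [0.06,1.35,0,0,0,-5,0],
  [0.06,1.35,0,0,0,-5,0],
  [0.06,1.35,0,0,0,-5,0],
  [0.06,1.35,0,0,0,-5,0],
  [0.06,1.35,0,0,0,-5,0],
  [0.06,1.35,0,0,0,-5,0],
  [0.06,1.35,0,0,0,-5,0],
  [0.06,1.35,0,0,0,-5,0],
  [0.06,1.35,0,0,0,-5,0],
  [0.06,1.35,0,0,0,-5,0],
  [0,0,0,0,0,0,0],
])

```text
time: 7.05
tool_pos: [0.5664, -0.2173, 0.1706]
tool_rot: [0.001, 0.824, 0.567, 0.001]
contact_force: [0.8, 0.0, -0.1]
gripper_width: 0.5
grasp_force: 0.0
```

```bash
python3 -c "
from look import *
st2()
f=manip.grab_frame('wrist'); cv2.imwrite('pics/c5.png',f['img'][:,60:560])"
```

```text
t 7.05 pos [ 0.5664 -0.2173  0.1706] phi 69.11 z [ 0.002 -0.001 -1.   ] F tool [0.31 0.69 0.08] w 0.5 j6 -0.12
r 0.1547 theta_tool -1.111 hd -1.096 Ftan -0.69
```

View pics/c5.png

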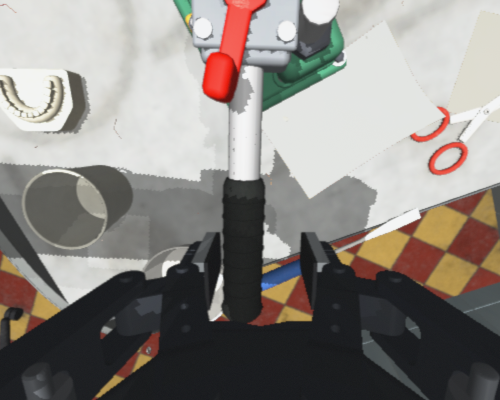

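The handle has followed the left jaw back to about -1.05 rad, with the grip at (243,250), and the lever still stands on the tightening side. Next is the tightening stroke.

Emit:
move_arm([
  [0.02,-0.81,0.2,0,0,3,0],
  [0.02,-0.81,0.2,0,0,3,0],
  [0.01,-0.54,0,0,0,2,0],
  [0.01,-0.54,0,0,0,2,0],
  [0.01,-0.54,0,0,0,2,0],
  [0.01,-0.54,0,0,0,2,0],
  [0.01,-0.54,0,0,0,2,0],
  [0.01,-0.54,0,0,0,2,0],
  [0.01,-0.54,0,0,0,2,0],
  [0.01,-0.54,0,0,0,2,0],
  [0.01,-0.54,0,0,0,2,0],
  [0.01,-0.54,0,0,0,2,0],
  [0.01,-0.54,0,0,0,2,0],
  [0.01,-0.54,0,0,0,2,0],
  [0.01,-0.54,0,0,0,2,0],
  [0.01,-0.54,0,0,0,2,0],
  [0.01,-0.54,0,0,0,2,0],
  [0.01,-0.54,0,0,0,2,0],
  [0.01,-0.54,0,0,0,2,0],
  [0.01,-0.54,0,0,0,2,0],
])

```text
time: 8.77
tool_pos: [0.4814, -0.143, 0.1659]
tool_rot: [0.001, 0.973, 0.232, -0.0]
contact_force: [-0.2, -4.0, -0.2]
gripper_width: 0.502
grasp_force: 1.7
```

```bash
python3 -c "
from look import *
st2()"
```

```text
t 8.77 pos [ 0.4814 -0.143   0.1659] phi 26.82 z [ 0.    -0.002 -1.   ] F tool [-2.    3.47  0.19] w 0.502 j6 0.67
r 0.1553 theta_tool -0.365 hd -0.358 Ftan -3.46
```

Emit:
move_arm([
  [0.01,-0.54,0,0,0,2,0],
  [0.01,-0.54,0,0,0,2,0],
  [0.01,-0.54,0,0,0,2,0],
  [0.01,-0.54,0,0,0,2,0],
  [0.01,-0.54,0,0,0,2,0],
  [0.01,-0.54,0,0,0,2,0],
  [0.01,-0.54,0,0,0,2,0],
  [0.01,-0.54,0,0,0,2,0],
  [0.01,-0.54,0,0,0,2,0],
  [0.01,-0.54,0,0,0,2,0],
  [0.01,-0.54,0,0,0,2,0],
  [0.01,-0.54,0,0,0,2,0],
])

```text
time: 9.77
tool_pos: [0.4644, -0.0811, 0.1659]
tool_rot: [0.001, 1.0, 0.025, -0.0]
contact_force: [-2.0, -4.9, 0.9]
gripper_width: 0.499
grasp_force: 2.1
```

```bash
python3 -c "
from look import *
st2()"
```

```text
t 9.77 pos [ 0.4644 -0.0811  0.1659] phi 2.82 z [-0.001 -0.003 -1.   ] F tool [-2.21  4.76 -0.84] w 0.499 j6 1.19
r 0.1554 theta_tool 0.052 hd 0.061 Ftan -4.74
```

Emit:
move_arm([
  [0.01,-0.54,0,0,0,2,0],
  [0.01,-0.54,0,0,0,2,0],
  [0.01,-0.54,0,0,0,2,0],
  [0.01,-0.54,0,0,0,2,0],
  [0.01,-0.54,0,0,0,2,0],
  [0.01,-0.54,0,0,0,2,0],
  [0.01,-0.54,0,0,0,2,0],
  [0.01,-0.54,0,0,0,2,0],
  [0.01,-0.54,0,0,0,2,0],
  [0.01,-0.54,0,0,0,2,0],
])

```text
time: 10.6
tool_pos: [0.4703, -0.0279, 0.1656]
tool_rot: [0.002, 0.989, -0.149, -0.001]
contact_force: [-3.3, -4.4, 1.4]
gripper_width: 0.499
grasp_force: 2.7
```

```bash
python3 -c "
from look import *
st2()"
```

```text
t 10.6 pos [ 0.4703 -0.0279  0.1656] phi -17.17 z [-0.003 -0.003 -1.   ] F tool [-1.83  5.19 -1.35] w 0.499 j6 1.66
r 0.1556 theta_tool 0.398 hd 0.41 Ftan -5.16
```

Emit:
move_arm([
  [0.01,-0.54,0,0,0,2,0],
  [0.01,-0.54,0,0,0,2,0],
  [0.01,-0.54,0,0,0,2,0],
  [0.01,-0.54,0,0,0,2,0],
  [0.01,-0.54,0,0,0,2,0],
  [0.01,-0.54,0,0,0,2,0],
  [0.01,-0.54,0,0,0,2,0],
  [0.01,-0.54,0,0,0,2,0],
  [0.01,-0.54,0,0,0,2,0],
  [0.01,-0.54,0,0,0,2,0],
])

```text
time: 11.43
tool_pos: [0.4943, 0.0205, 0.1653]
tool_rot: [0.001, 0.948, -0.319, -0.002]
contact_force: [-5.3, -2.4, 2.7]
gripper_width: 0.504
grasp_force: 2.7
```

```bash
python3 -c "
from look import *
st2()"
```

```text
t 11.43 pos [0.4943 0.0205 0.1653] phi -37.17 z [-0.004 -0.001 -1.   ] F tool [-2.82  5.14 -2.65] w 0.504 j6 2.11
r 0.1557 theta_tool 0.746 hd 0.759 Ftan -5.1
```

Emit:
move_arm([
  [0.01,-0.54,0,0,0,2,0],
  [0.01,-0.54,0,0,0,2,0],
  [0.01,-0.54,0,0,0,2,0],
  [0.01,-0.54,0,0,0,2,0],
  [0.01,-0.54,0,0,0,2,0],
  [0.01,-0.54,0,0,0,2,0],
  [0.01,-0.54,0,0,0,2,0],
  [0.01,-0.54,0,0,0,2,0],
  [0.01,-0.54,0,0,0,2,0],
  [0.01,-0.54,0,0,0,2,0],
])

```text
time: 12.27
tool_pos: [0.5334, 0.0576, 0.1651]
tool_rot: [0.001, 0.878, -0.478, -0.002]
contact_force: [-5.4, -0.4, 0.7]
gripper_width: 0.499
grasp_force: 2.3
```

```bash
python3 -c "
from look import *
st2()"
```

```text
t 12.27 pos [0.5334 0.0576 0.1651] phi -57.16 z [-0.004 -0.    -1.   ] F tool [-2.59  4.82 -0.65] w 0.499 j6 2.54
r 0.1556 theta_tool 1.094 hd 1.108 Ftan -4.78
```

Emit:
move_arm([
  [0.06,1.35,0,0,0,-5,0],
  [0.06,1.35,0,0,0,-5,0],
  [0.06,1.35,0,0,0,-5,0],
  [0.06,1.35,0,0,0,-5,0],
  [0.06,1.35,0,0,0,-5,0],
  [0.06,1.35,0,0,0,-5,0],
  [0.06,1.35,0,0,0,-5,0],
  [0.06,1.35,0,0,0,-5,0],
  [0.06,1.35,0,0,0,-5,0],
  [0.06,1.35,0,0,0,-5,0],
  [0.06,1.35,0,0,0,-5,0],
  [0.06,1.35,0,0,0,-5,0],
  [0.06,1.35,0,0,0,-5,0],
  [0.06,1.35,0,0,0,-5,0],
  [0.06,1.35,0,0,0,-5,0],
  [0.06,1.35,0,0,0,-5,0],
  [0,0,0,0,0,0,0],
])

```text
time: 13.68
tool_pos: [0.4778, -0.1345, 0.1661]
tool_rot: [0.0, 0.98, 0.199, 0.0]
contact_force: [-0.6, 0.9, 0.2]
gripper_width: 0.501
grasp_force: 0.0
```

```bash
python3 -c "
from look import *
st2()"
```

```text
t 13.68 pos [ 0.4778 -0.1345  0.1661] phi 22.94 z [ 0.001 -0.001 -1.   ] F tool [-0.2  -1.07 -0.18] w 0.501 j6 0.75
r 0.1549 theta_tool -0.306 hd -0.29 Ftan 1.07
```

Emit:
move_arm([
  [0.06,1.35,0,0,0,-5,0],
  [0.06,1.35,0,0,0,-5,0],
  [0.06,1.35,0,0,0,-5,0],
  [0.06,1.35,0,0,0,-5,0],
  [0.06,1.35,0,0,0,-5,0],
  [0.06,1.35,0,0,0,-5,0],
  [0.06,1.35,0,0,0,-5,0],
  [0.06,1.35,0,0,0,-5,0],
  [0.06,1.35,0,0,0,-5,0],
  [0,0,0,0,0,0,0],
  [0.02,-0.81,0,0,0,3,0],
  [0.02,-0.81,0,0,0,3,0],
  [0.01,-0.54,0,0,0,2,0],
  [0.01,-0.54,0,0,0,2,0],
  [0.01,-0.54,0,0,0,2,0],
  [0.01,-0.54,0,0,0,2,0],
  [0.01,-0.54,0,0,0,2,0],
  [0.01,-0.54,0,0,0,2,0],
  [0.01,-0.54,0,0,0,2,0],
])

```text
time: 15.27
tool_pos: [0.516, -0.1871, 0.1656]
tool_rot: [0.0, 0.915, 0.404, -0.0]
contact_force: [1.6, -1.4, -0.9]
gripper_width: 0.503
grasp_force: 0.7
```

```bash
python3 -c "
from look import *
st2()"
```

```text
t 15.27 pos [ 0.516  -0.1871  0.1656] phi 47.71 z [ 0.    -0.001 -1.   ] F tool [0.01 2.11 0.85] w 0.503 j6 0.25
r 0.1548 theta_tool -0.728 hd -0.723 Ftan -2.11
```

Emit:
move_arm([
  [0.01,-0.54,0,0,0,2,0],
  [0.01,-0.54,0,0,0,2,0],
  [0.01,-0.54,0,0,0,2,0],
  [0.01,-0.54,0,0,0,2,0],
  [0.01,-0.54,0,0,0,2,0],
  [0.01,-0.54,0,0,0,2,0],
  [0.01,-0.54,0,0,0,2,0],
  [0.01,-0.54,0,0,0,2,0],
])

```text
time: 15.93
tool_pos: [0.4884, -0.1552, 0.1656]
tool_rot: [0.002, 0.962, 0.273, -0.0]
contact_force: [0.4, -2.7, -0.9]
gripper_width: 0.499
grasp_force: 1.3
```

```bash
python3 -c "
from look import *
st2()"
```

```text
t 15.93 pos [ 0.4884 -0.1552  0.1656] phi 31.7 z [ 0.001 -0.003 -1.   ] F tool [-1.13  2.5   0.95] w 0.499 j6 0.57
r 0.1553 theta_tool -0.455 hd -0.443 Ftan -2.49
```

Emit:
move_arm([
  [0.01,-0.54,0,0,0,2,0],
  [0.01,-0.54,0,0,0,2,0],
  [0.01,-0.54,0,0,0,2,0],
  [0.01,-0.54,0,0,0,2,0],
  [0.01,-0.54,0,0,0,2,0],
  [0.01,-0.54,0,0,0,2,0],
])

```text
time: 16.43
tool_pos: [0.4738, -0.1264, 0.1655]
tool_rot: [0.002, 0.985, 0.171, -0.001]
contact_force: [-0.5, -4.6, -0.3]
gripper_width: 0.499
grasp_force: 1.7
```

```bash
python3 -c "
from look import *
st2()
f=manip.grab_frame('wrist'); g=manip.grab_frame('side')
o=np.zeros((400,800,3),np.uint8); o[:,:400]=f['img'][:,100:500]; o[:400,400:]=cv2.resize(g['img'][180:300,215:335],(400,400))
cv2.imwrite('pics/c6.png',o)"
```

```text
t 16.43 pos [ 0.4738 -0.1264  0.1655] phi 19.7 z [-0.    -0.004 -1.   ] F tool [-2.03  4.12  0.36] w 0.499 j6 0.82
r 0.1556 theta_tool -0.247 hd -0.234 Ftan -4.09
```

View pics/c6.png

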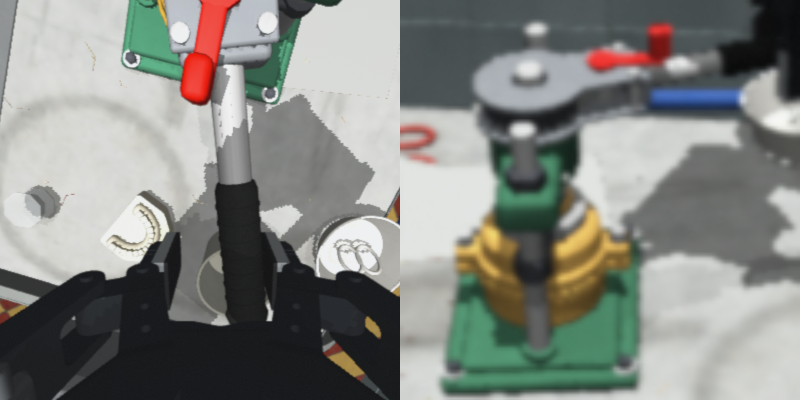

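The pawl is still on the tightening side (tab at (197,80) in the wrist crop), the right jaw is pushing the grip at (240,250), and the flask looks nearly shut in the side crop. I continue.

Emit:
move_arm([
  [0.01,-0.54,0,0,0,2,0],
  [0.01,-0.54,0,0,0,2,0],
  [0.01,-0.54,0,0,0,2,0],
  [0.01,-0.54,0,0,0,2,0],
  [0.01,-0.54,0,0,0,2,0],
  [0.01,-0.54,0,0,0,2,0],
  [0.01,-0.54,0,0,0,2,0],
  [0.01,-0.54,0,0,0,2,0],
])

```text
time: 17.2
tool_pos: [0.4649, -0.0846, 0.1654]
tool_rot: [0.002, 0.999, 0.034, -0.001]
contact_force: [-2.9, -6.6, -0.5]
gripper_width: 0.503
grasp_force: 3.2
```

```bash
python3 -c "
from look import *
st2()"
```

```text
t 17.2 pos [ 0.4649 -0.0846  0.1654] phi 3.87 z [-0.002 -0.004 -1.   ] F tool [-3.32  6.42  0.51] w 0.503 j6 1.17
r 0.1551 theta_tool 0.029 hd 0.042 Ftan -6.37
```

Emit:
move_arm([
  [0,-0.27,0,0,0,1,0],
  [0,-0.27,0,0,0,1,0],
  [0,-0.27,0,0,0,1,0],
  [0,-0.27,0,0,0,1,0],
  [0,-0.27,0,0,0,1,0],
  [0,-0.27,0,0,0,1,0],
  [0,-0.27,0,0,0,1,0],
  [0,-0.27,0,0,0,1,0],
  [0,-0.27,0,0,0,1,0],
  [0,-0.27,0,0,0,1,0],
])

```text
time: 18.03
tool_pos: [0.4647, -0.0583, 0.1653]
tool_rot: [0.003, 0.999, -0.053, -0.001]
contact_force: [-4.8, -7.7, 1.0]
gripper_width: 0.503
grasp_force: 3.8
```

```bash
python3 -c "
from look import *
st2()"
```

```text
t 18.03 pos [ 0.4647 -0.0583  0.1653] phi -6.08 z [-0.003 -0.005 -1.   ] F tool [-3.96  8.14 -0.94] w 0.503 j6 1.4
r 0.1554 theta_tool 0.198 hd 0.216 Ftan -8.06
```

Emit:
move_arm([
  [0.01,-0.27,0,0,0,1,0],
  [0.01,-0.27,0,0,0,1,0],
  [0.01,-0.27,0,0,0,1,0],
  [0.01,-0.27,0,0,0,1,0],
  [0.01,-0.27,0,0,0,1,0],
  [0.01,-0.27,0,0,0,1,0],
  [0.01,-0.27,0,0,0,1,0],
  [0.01,-0.27,0,0,0,1,0],
])

```text
time: 18.7
tool_pos: [0.4682, -0.0373, 0.165]
tool_rot: [0.003, 0.992, -0.123, -0.002]
contact_force: [-8.0, -9.2, 3.3]
gripper_width: 0.498
grasp_force: 5.4
```

```bash
python3 -c "
from look import *
st2()"
```

```text
t 18.7 pos [ 0.4682 -0.0373  0.165 ] phi -14.08 z [-0.006 -0.005 -1.   ] F tool [-5.55 10.88 -3.16] w 0.498 j6 1.58
r 0.1552 theta_tool 0.335 hd 0.356 Ftan -10.74
```

Emit:
move_arm([
  [0,-0.14,0,0,0,0.5,0],
  [0,-0.14,0,0,0,0.5,0],
  [0,-0.14,0,0,0,0.5,0],
  [0,-0.14,0,0,0,0.5,0],
])

```text
time: 19.03
tool_pos: [0.4694, -0.032, 0.165]
tool_rot: [0.003, 0.99, -0.14, -0.003]
contact_force: [-8.1, -8.7, 3.1]
gripper_width: 0.503
grasp_force: 5.3
```

```bash
python3 -c "
from look import *
st2()"
```

```text
t 19.03 pos [ 0.4694 -0.032   0.165 ] phi -16.06 z [-0.006 -0.005 -1.   ] F tool [-5.4  10.63 -2.98] w 0.503 j6 1.63
r 0.1553 theta_tool 0.371 hd 0.39 Ftan -10.51
```

Emit:
move_arm([
  [0,-0.14,0,0,0,0.5,0],
  [0,-0.14,0,0,0,0.5,0],
  [0,-0.14,0,0,0,0.5,0],
  [0,-0.14,0,0,0,0.5,0],
  [0,-0.14,0,0,0,0.5,0],
  [0,-0.14,0,0,0,0.5,0],
])

```text
time: 19.53
tool_pos: [0.4716, -0.024, 0.165]
tool_rot: [0.003, 0.986, -0.165, -0.003]
contact_force: [-9.7, -10.4, 3.0]
gripper_width: 0.501
grasp_force: 5.7
```

```bash
python3 -c "
from look import *
st2()"
```

```text
t 19.53 pos [ 0.4716 -0.024   0.165 ] phi -19.05 z [-0.007 -0.005 -1.   ] F tool [-5.76 12.97 -2.92] w 0.501 j6 1.7
r 0.1555 theta_tool 0.424 hd 0.443 Ftan -12.84
```

Emit:
move_arm([
  [0,0.35,0,0,0,0,0],
  [0,0.35,0,0,0,0,0],
  [0,0.4,0,0,0,0,0],
  [0,0,0,0,0,0,0],
  [0,0,-1.5,0,0,0,0],
  [0,0,-2,0,0,0,0],
  [0,0,-2.5,0,0,0,0],
  [0,0,-2.5,0,0,0,0],
  [-2,0,-1,0,0,0,0],
  [0,0,0,0,0,0,0],
  [0,0,0,0,0,0,0],
])

```text
time: 20.45
tool_pos: [0.4519, -0.0256, 0.261]
tool_rot: [-0.0, 0.986, -0.164, 0.001]
contact_force: [-0.1, 0.3, -0.7]
gripper_width: 0.495
grasp_force: 0.0
```

```bash
python3 -c "
from look import *
st2()
f=manip.grab_frame('wrist'); g=manip.grab_frame('side')
o=np.zeros((400,800,3),np.uint8); o[:,:400]=f['img'][:,100:500]; o[:400,400:]=cv2.resize(g['img'][180:300,215:335],(400,400))
cv2.imwrite('pics/c7.png',o)"
```

```text
t 20.45 pos [ 0.4519 -0.0256  0.261 ] phi -18.88 z [ 0.003  0.    -1.   ] F tool [-0.21 -0.2   0.67] w 0.495 j6 1.68
r 0.1739 theta_tool 0.38 hd 0.44 Ftan 0.21
```

View pics/c7.png

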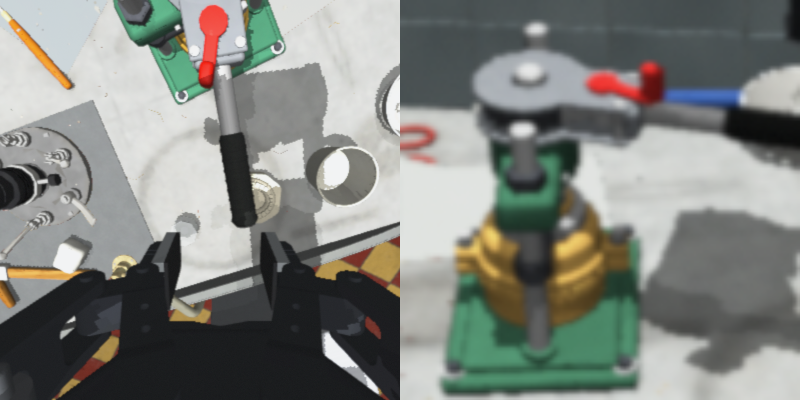

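The gripper is clear of everything, the lever is on the tightening side at (207,72) and the handle is at rest. The force readings fit about 12 N at the stop, so I hand in.

```bash
python3 -c "
from plant import manip
print(manip.job_done())"
```

```text
the job is handed in; nothing more can be done
None
```

The job is handed in at about 20 s of the 67 s allowed; no verdict came back. The thumb lever is flipped to tighten, the press is screwed down until a slow push took about 12 N (last reading 12.8 N), and the handle is let go with the gripper clear. I judged the flask shut from that force and the side view, without measuring the gap, and I touched none of the objects in front.

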